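Lift the wet caddy lid with the lid lifter

ROBOT

A 7-joint arm with a two-finger parallel gripper is mounted at the origin on the work surface. World frame = base frame: x ahead of the robot, y to its left, z up, the work surface at z = 0. Lengths are in mm, angles in rad, forces in N, time in s.
With the tool pointing down it reaches from about 425 to 1025 mm from the base axis. Payload 9.4 kg.
Tool frame: the origin (TCP) lies between the finger pads; the fingertips stand 25 mm ahead of it and the grasp point (between the pads) lies 6 mm ahead of it (bot.tips_ahead is the distance from the TCP to the fingertips, in mm); z points along the fingers, y is the direction in which the jaws open and shut (so a half turn about z gives the same grasp; the last joint's range is limited). The gripper opens to 93 mm and grips with 3 to 60 N. Pads are 15 mm wide; open, the fingers measure 128 mm over their backs; the gripper's body (75 mm by 188 mm) begins 65 mm behind the grasp point.
Start: joints at [-0.077, 0.599, -0.003, 1.599, 0.002, 0.943, -0.08], TCP at [724.999, -0.007, 243.618] pointing down, gripper open.
Joint ranges: [-2.57, 2.57], [-0.35, 1.97], [-1.29, 1.29], [0.11, 2.56], [-1.05, 4.19], [0.11, 1.86], [-2.63, 2.63]. Speed limits (rad/s): [2.22, 2.22, 3.01, 3.01, 3.14, 3.14, 3.14].

INTERFACE

Orientations are given as a unit quaternion [w, x, y, z].
In Python, from station import bot gives the robot as it stands. The module is installed in compiled form; this text tells all that it offers.
- The arm moves only by the tool servo_tool, never from a script. Its argument "commands" is a list of rows, each a list of 3 entries, a list of its own where there are three numbers: the shift along the world's x, y, z in m, then the turn about the world's z in rad, then the opening in per cent of the stroke, from 0 (shut) to 100 (fully open). In form: [[[tx, ty, tz], yaw, fingers], ...]. A call has 1 to 5 rows; each row is the pose to reach, as a shift and turn from the pose commanded when the call began; what a row does not reach only later rows make up. A row lasts 1/10 s, in which the tool goes at most 50 mm and 8.59 degrees, less where a joint would pass 70% of its speed; a pose out of reach is approached as far as the arm can. A call with a gripper value outside its range is refused whole. The fingers move at their own pace and stop on an object; "squeeze" is the grip in N (left out, the last holds). Time passes only in rows, so rows that repeat a pose let the fingers close. It gives the time, the measured TCP pose, the force and the opening at its end, in the units of the state.
- bot.state(): the state, without advancing time (a new reading comes with each control period).
- bot.read_camera(name): name is "scene" or "side" or "wrist"; returns a dict with "img" (384x512x3 uint8, red, green, blue), "fx", "fy", "cx", "cy" (pixels), "extrinsics" (4x4, takes a point from camera to world coordinates). Camera axes: x right, y down, z forward; pixel columns grow to the right and rows downward; lengths in mm; the calibration is good to about 2 mm. A picture is of the moment at which its call begins. There is no depth.
- bot.finish_job(): hands the job in, once; it reports no verdict.
The state is a dict: "time": time; "qpos": joint angles; "joint_velocities": joint speeds; "joint_efforts": joint torques, N m; "ee_pos": TCP position; "eef_rot": TCP orientation; "ft_force": force on the tool from outside, world axes, zero at the start; "torque": the same for the moment, N m; "width": finger opening in mm.
Only numpy, scipy, OpenCV 4.12 (cv2) and the standard library are available. Lean on these libraries where they do the work, as an engineer would, in place of code of your own. Each camera call takes 0.05 s, during which the arm holds its last target. There are 200 camera calls.

TASK

The lid on the white brush caddy is wet with disinfectant, so do not touch it with the fingers: take the lid lifter from its bracket, hook the lid by its loop, lift it off keeping it level, and set it down softly, right side up and flat inside the round drip dish, without touching it to anything else on the way. Then hang the lifter back in the bracket's slot as it was, any way round, well in from the open end, and let go. Leave the caddy, the dish and the other things standing where they are.

Things in the scene. Friction and masses are not known exactly. Their poses are not given: they have to be found in the camera images.
- lid: Round white plastic lid, 0.22 kg. Origin: centre of its underside, z up. Plug 94 mm across, 6 mm deep, then flange 124 mm across, 6 mm thick (top z = 12). Steel loop handle: fixed arch of 6 mm bar in the lid's y-z plane, open to its +x and -x. At the start it sits loose on the caddy, plug 6 mm inside the rim with about 6 mm play all round. On the loop it swings freely; weight lies 48 mm below the bar.
- lid_loop (a point): Centre of the loop's level top bar, (0, 0, 56) mm in the lid's frame; axes as the lid. Bar 6 mm thick along y, straight from y = -26 to 26 mm, legs at y = +-34 mm; 41 mm free height between lid and bar. The hanging lid swings as a 50 mm pendulum with little damping: sharp starts and stops above about 0.15 m/s tip it far out of level.
- lifter: Lid lifter, 0.13 kg, upright in the stand's fork. Origin: centre of the underside of its round collar (48 mm across, 4 mm thick), z up. Above it a wooden handle 22 x 22 mm, sides along x and y, to z = 62 mm; grip near z = 34. A 12 mm wide tab on the collar reaches x = 37 mm: the hook opens to +x. Below: 8 mm rod down to z = -45, then stepping back to x = -12 and down to z = -75, where the hook starts.
- lifter_cradle (a point): Where the centre of a 6 mm bar settles in the hook, along y: (0, 0, -79.5) mm in the lifter's frame, axes as the lifter. Hook: two prongs of 6 mm bar at y = +-12 mm (30 mm wide overall), each a V in the x-z plane of the lifter: bar centres (-12, -75) down to (0, -88), up to the free tip (13, -75). Lowest z = -91, tip tops z = -72. A bar enters over the tips from +x.
- caddy: White plastic brush caddy, a round open pot 110 mm high, 104 mm across at the foot, 116 mm at the rim, wall 4 mm, 0.9 kg, loose. Origin: centre of its underside, z up. The lid's origin is 104 mm above it at the start.
- dish: Flat black drip dish, 176 mm across, rim 14 mm high, flat floor 5 mm above its underside and about 160 mm across inside, 0.6 kg, loose. Origin: centre of its underside, z up. The lid lies inside the rim on its plug, origin 5 mm above the dish's.
- stand: Fixed stainless bracket for the lifter. Origin: on the surface below the seat, z up. Base x -43 to 67, y +-40 mm, 6 thick; post at x = 50 to 62, 44 wide, 120 high. Two level tines from x = 62 to -30 mm, top z = 130, 10 thick, 11 wide, slot of 17 mm between them, open at the -x end.
- stand_seat (a point): Middle of the place where the lifter's collar rests on the tines: (0, 0, 130) mm in the stand's frame; axes as the stand. The rod hangs in the slot, any turn about its own axis. The hook cannot pass up through the slot: the lifter comes out and goes in level, along the slot, through its open -x end.
- bottle: Bystander: tall closed white bottle, 68 mm across, 250 mm high, loose. Origin: centre of its underside.
- brushpot: Bystander: toilet brush standing in a slim white pot, 84 mm across at the foot, pot 130 mm high, thin metal stem 18 mm across up to 309 mm, loose. Origin: centre of its underside.
- shoebrush: Bystander: bamboo shoe brush lying bristles down, 110 x 45 x 40 mm, long side along its x, loose. Origin: centre of its underside.
- rake: Bystander: head of a small aluminium carpet rake, standing on its tines, 106 mm wide along its y, x from -35 to 28 mm, 39 mm high, loose. Origin: on the surface under it.
Things that resemble listed ones, but are neither listed nor needed, are in the scene too. Leave any blue or pink look-alike of the lifter alone. Leave any green look-alike of the caddy alone.

How it is judged:
By the outcome, as a careful person would: the job done as asked, in the order asked, and still so for the second after the job is handed in, with the robot touching nothing.
It also fails if it takes over 72 s, if anything falls off the work surface, if the arm or the gripper's body presses on something with over 40 N, if the wrist force passes 120 N, or if a joint passes its speed limit or range.

## Working session

There is one attempt and no reset: what is moved stays moved. The work goes in short steps, Python scripts to look and compute and a tool call to move; the robot and the scene stay as the last step left them, time stands still between calls to the robot, and variables do not carry over. Pictures are saved under pics/ and viewed, about 8 in all and at most 12, crops included, and the job is handed in when it is done.

Besides the shell and the picture viewer there is one more tool, called by a JSON object that holds its "fn" and its "kwargs". servo_tool: Moves the arm, as the interface text tells. Its arguments: {"type":"object","properties":{"commands":{"type":"array"},"squeeze":{"type":"number"}},"required":["commands"]}

```bash
mkdir -p pics; cat > h.py <<'E'
import numpy as np, cv2
from station import bot
def snap(n,f):
    c=bot.read_camera(n); cv2.imwrite(f'pics/{f}.png',cv2.cvtColor(c['img'],cv2.COLOR_RGB2BGR))
    np.savez(f'pics/{f}.npz',**c); return c
def load(f): return np.load(f'pics/{f}.npz')
def px2w(c,u,v,z):
    E=c['extrinsics']; d=E[:3,:3]@np.array([(u-c['cx'])/c['fx'],(v-c['cy'])/c['fy'],1]); o=E[:3,3]
    return o+d*(z-o[2])/d[2]
def w2px(c,p):
    E=c['extrinsics']; q=E[:3,:3].T@(np.array(p,float)-E[:3,3]); return np.array([c['fx']*q[0]/q[2]+c['cx'],c['fy']*q[1]/q[2]+c['cy']])
E
python3 - <<'E'
from h import *
for n in('scene','side','wrist'):
    c=snap(n,n+'0'); print(n,c['extrinsics'].round(2).tolist(),c['fx'],c['cx'],c['cy'])
a=cv2.imread('pics/scene0.png');b=cv2.imread('pics/side0.png')
cv2.imwrite('pics/both.png',np.vstack([cv2.resize(a,(400,300)),cv2.resize(b,(400,300))]))
E
```

```text
scene [[0.69, 0.51, -0.51, 1256.64], [0.72, -0.51, 0.47, -646.76], [-0.02, -0.69, -0.72, 1139.53], [0.0, 0.0, 0.0, 1.0]] 406.3005087841531 257.5375341240438 186.92753996034634
side [[0.91, 0.29, -0.28, 913.28], [0.41, -0.63, 0.67, -961.52], [0.02, -0.72, -0.69, 1101.44], [0.0, 0.0, 0.0, 1.0]] 420.48542761099264 255.30213843021352 194.40883426369882
wrist [[1.0, -0.0, -0.0, 725.42], [-0.0, -0.97, -0.24, 67.06], [-0.0, 0.24, -0.97, 383.11], [0.0, 0.0, 0.0, 1.0]] 304.5729484353213 254.50543573547674 194.8372569503671
```

View pics/scene0.png

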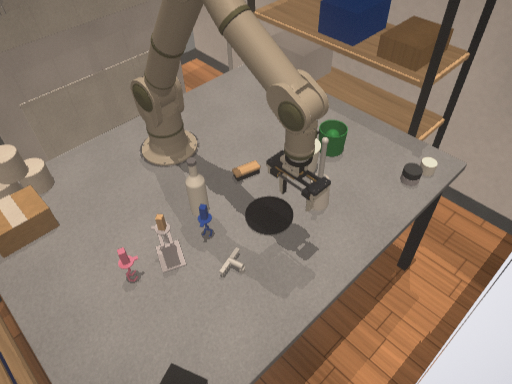

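View pics/side0.png

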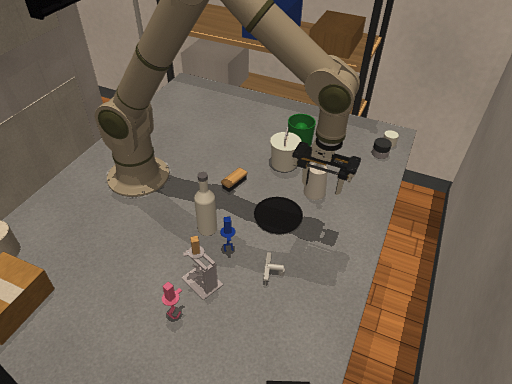

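Scene view: the wooden lifter stands in the bracket at (161,225), with a blue look-alike at (204,218) and a pink one at (125,260). The dish is at (270,215), the green pot at (333,138) and the shoe brush at (246,170). Side view: the white caddy with lid and loop is at (285,150), the brush pot at (317,180), the dish at (278,215) and the stand at (202,270). The lifter meant is the one with the wooden handle, because it hangs in the bracket. The caddy meant is the white one. I'll confirm both in one enlarged crop.

```bash
python3 - <<'E'
from h import *
a=cv2.imread('pics/scene0.png');b=cv2.imread('pics/side0.png')
def cr(i,u,v,w,h): return cv2.resize(i[v:v+h,u:u+w],(400,300),interpolation=cv2.INTER_CUBIC)
cv2.imwrite('pics/crop1.png',np.vstack([np.hstack([cr(a,130,205,80,60+15)[:300],cr(b,165,225,80,75)]),np.hstack([cr(b,255,115,80,60),cr(b,240,190,80,60)])]))
c=load('scene0');s=load('side0')
print('stand-ish',px2w(c,161,216,190),px2w(s,196,237,190)); print('dish',px2w(c,270,215,14),px2w(s,278,215,14));print('caddy lid',px2w(s,285,141,116))
print('brushpot top',px2w(s,317,167,130)); print('bottle base',px2w(s,206,228,0),px2w(c,198,212,0));
print('blue',px2w(s,228,250,0),px2w(c,207,235,0),'pink',px2w(s,174,314,0),px2w(c,131,277,0))
E
```

```text
stand-ish [ 462.72571894 -320.02592969  190.        ] [ 461.33738351 -314.69521203  190.        ]
dish [590.66851216  23.92836171  14.        ] [587.33709962  21.80000499  14.        ]
caddy lid [495.27161988 311.91060588 116.        ]
brushpot top [661.63794889 197.30035603 130.        ]
bottle base [ 378.24264958 -129.52134172    0.        ] [ 384.75997188 -146.02592175    0.        ]
blue [ 491.44462607 -184.54957423    0.        ] [ 491.12057659 -189.23324222    0.        ] pink [ 454.99866062 -461.8160691     0.        ] [ 449.9983536 -471.4563537    0.       ]
```

View pics/crop1.png

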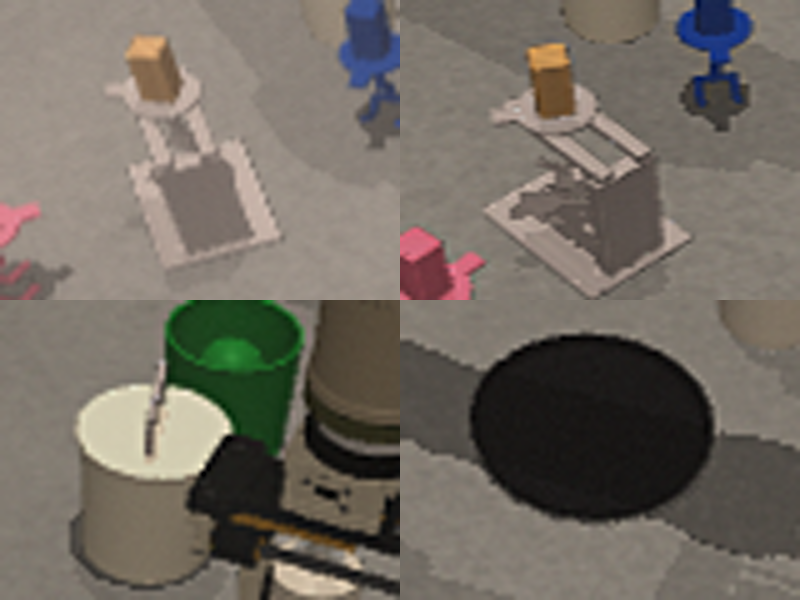

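Crop confirms it: the wooden lifter hangs in the bracket (scene handle top (160,215), tab to the left at (152,227)). The white caddy has the lid and loop, with the loop nearly edge-on at side (286,137). The dish is empty. Next I fit the poses from both cameras.

```bash
python3 - <<'E'
from h import *
from scipy.optimize import least_squares
c=load('scene0');s=load('side0')
A=lambda x,y:(130+x/5,205+y/4); B=lambda x,y:(165+(x-400)/5,225+y/4)
# base corners: scene order TL,TR,BR,BL (crop)
sc=[A(130,170),A(235,140),A(283,238),A(168,270)]
for p in sc: print('base sc',px2w(c,*p,6).round())
for p in [B(486,210),B(692,238),B(598,295)]: print('base side',px2w(s,*p,6).round())
for n,a,b,z in [('top',A(148,42),B(550,50),192),('collar',A(160,92),B(552,107),134),('tab',A(108,90),B(496,117),134)]:
    print(n,px2w(c,*a,z).round(),px2w(s,*b,z).round())
D=lambda x,y:(240+(x-400)/5,190+(y-300)/5)
for x,y in [(471,425),(713,430),(592,333),(592,520)]: print('dishrim',px2w(s,*D(x,y),14 ).round())
K=lambda x,y:(255+x/5,115+(y-300)/5)
for x,y in [(76,430),(233,430),(155,384),(150,478)]: print('lid',px2w(s,*K(x,y),116).round())
E
```

```text
base sc [ 414. -349.    6.]
base sc [ 439. -279.    6.]
base sc [ 542. -316.    6.]
base sc [ 514. -388.    6.]
base side [ 413. -346.    6.]
base side [ 541. -315.    6.]
base side [ 513. -383.    6.]
top [ 460. -323.  192.] [ 461. -319.  192.]
collar [ 459. -327.  134.] [ 460. -324.  134.]
tab [ 434. -349.  134.] [ 435. -346.  134.]
dishrim [510. -14.  14.]
dishrim [669.  54.  14.]
dishrim [554. 110.  14.]
dishrim [622. -61.  14.]
lid [443. 287. 116.]
lid [554. 340. 116.]
lid [477. 371. 116.]
lid [517. 255. 116.]
```

Lifter axis is about (460,-323) with its tab at about 220°. Stand yaw is about -0.36 with its open end toward (-0.94,0.35). The dish is at about (589,22) and the lid at about (498,313). I'm moving above the lifter for a closer wrist look.

{"fn": "servo_tool", "kwargs": {"commands": [[[-0.03,-0.035,0.02],-0.1,100],[[-0.06,-0.07,0.04],-0.2,100],[[-0.09,-0.105,0.06],-0.3,100],[[-0.12,-0.14,0.08],-0.4,100],[[-0.15,-0.175,0.1],-0.5,100]]}}

```text
time: 0.65
ee_pos: [574.2, -175.3, 343.8]
eef_rot: [-0.0, 0.861, 0.508, -0.0]
ft_force: [1.3, -0.3, -0.3]
width: 92.8
```

{"fn": "servo_tool", "kwargs": {"commands": [[[-0.03,-0.035,0.0],-0.1,80],[[-0.06,-0.07,0.0],-0.2,60],[[-0.09,-0.105,0.0],-0.3,60],[[-0.115,-0.145,-0.0],-0.37,60],[[-0.115,-0.145,-0.0],-0.37,60]]}}

```text
time: 1.15
ee_pos: [456.2, -324.7, 343.6]
eef_rot: [0.001, 0.941, 0.338, -0.001]
ft_force: [-0.5, 0.1, 0.3]
width: 58.3
```

```bash
python3 - <<'E'
from h import *
c=snap('wrist','w1'); s=snap('side','s1'); st=bot.state(); print({k:np.round(st[k],3) for k in('time','ee_pos','eef_rot','qpos','ft_force','width')})
print(c['extrinsics'].round(2).tolist()); print('expect top',w2px(c,[460,-321,192]),'collar',w2px(c,[460,-323,134]))
a=cv2.imread('pics/w1.png'); b=cv2.imread('pics/s1.png')
cv2.imwrite('pics/v1.png',np.vstack([np.hstack([cv2.resize(a,(400,300))]),cv2.resize(b[100:190,240:360],(400,300))]))
E
```

```text
{'time': np.float64(1.25), 'ee_pos': array([ 460.058, -319.87 ,  343.149]), 'eef_rot': array([-0.   ,  0.94 ,  0.342, -0.   ]), 'qpos': array([ 0.29 ,  0.301,  0.287,  1.874, -0.101,  0.981, -0.251]), 'ft_force': array([ 0.372, -0.084,  1.042]), 'width': np.float64(56.27)}
[[0.64, -0.75, -0.19, 508.57], [-0.77, -0.62, -0.16, -281.59], [0.0, 0.24, -0.97, 483.75], [0.0, 0.0, 0.0, 1.0]]
expect top [253.74854895 183.80426506] collar [255.14431702 174.42604893]
```

View pics/w1.png

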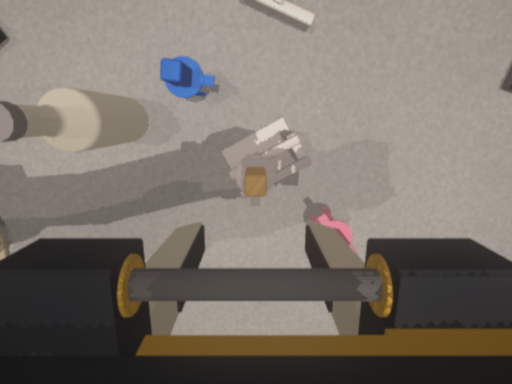

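Wrist view: the handle is at (256,182) with its tab just below at (255,203), between the jaws. The stand lies toward the upper right, the blue one at (185,78), the pink one at (335,225) and the bottle on the left. Zooming in for exact axes, plus the newly uncovered caddy in the side view.

```bash
python3 - <<'E'
from h import *
a=cv2.imread('pics/w1.png'); b=cv2.imread('pics/s1.png')
cv2.imwrite('pics/v2.png',np.hstack([cv2.resize(a[110:215,215:315],None,fx=4,fy=4,interpolation=cv2.INTER_CUBIC),cv2.resize(b[115:220,250:350],None,fx=4,fy=4,interpolation=cv2.INTER_CUBIC)]))
E
```

```text
(no output)
```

View pics/v2.png

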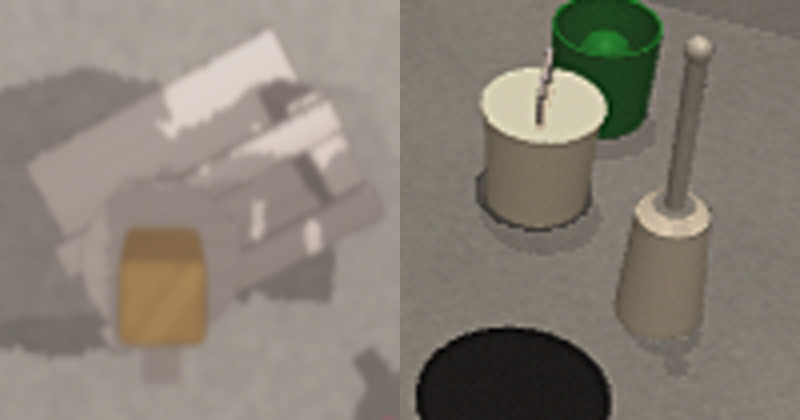

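Handle sides run straight along the image axes, so the jaw yaw is right. Top face centre is at wrist (255.8,185.8). Tine edges run (275,182.5)->(311,163) and (265,152)->(297,135). Side view: the loop is nearly edge-on over the lid, and the brush pot stands to the right.

```bash
python3 - <<'E'
from h import *
c=load('w1'); P=lambda x,y:(215+x/4,110+y/4)
print('handle',px2w(c,*P(163,303),192)); print('tab end',px2w(c,*P(162,383),134),'collar',px2w(c,*P(162,262),134))
for a,b,z in [((240,290),(385,212),130),((200,170),(330,100),130),((200,170),(300,117),130),((30,165),(270,30),6)]:
    p,q=px2w(c,*P(*a),z),px2w(c,*P(*b),z); d=q-p; print(p.round(1),q.round(1),np.degrees(np.arctan2(d[1],d[0])))
s=load('s1'); S=lambda x,y:(250+(x-400)/4,115+y/4)
print('lid',[px2w(s,*S(x,y),116).round() for x,y in [(480,107),(607,107),(543,68),(540,145)]])
print('loop',px2w(s,*S(548,52),163),px2w(s,*S(541,125),116),px2w(s,*S(545,90),163))
# predicted loop projection for yaw candidates
L=np.array([498,313,104])
for yaw in (10,20,30): 
    y=np.radians(yaw); ya=np.array([-np.sin(y),np.cos(y),0]); print(yaw,[((w2px(s,L+t*ya+[0,0,z])-[250,115])*4+[400,0]).round() for t,z in[(-34,12),(-26,59),(26,59),(34,12)]])
E
```

```text
handle [ 459.74080565 -323.75392723  192.        ]
tab end [ 430.96744983 -347.47701046  134.        ] collar [ 459.28361473 -324.12765324  134.        ]
[ 466.9 -347.8  130. ] [ 511.5 -365.4  130. ] -21.551979888713955
[ 486.6 -315.9  130. ] [ 525.4 -331.8  130. ] -22.219313014693853
[ 486.6 -315.9  130. ] [ 516.3 -328.3  130. ] -22.59840106225375
[ 438.2 -275.5    6. ] [ 536.4 -314.4    6. ] -21.641676265100923
lid [array([444., 282., 116.]), array([556., 335., 116.]), array([476., 370., 116.]), array([519., 251., 116.])]
loop [492.0608563  333.05039784 163.        ] [508.27665381 280.73692939 116.        ] [511.57658095 273.76145566 163.        ]
10 [array([536., 125.]), array([541.,  80.]), array([551.,  49.]), array([549.,  84.])]
20 [array([542., 125.]), array([546.,  80.]), array([547.,  49.]), array([544.,  84.])]
30 [array([549., 125.]), array([551.,  80.]), array([542.,  49.]), array([538.,  84.])]
```

{"fn": "servo_tool", "kwargs": {"commands": [[[0.0,-0.004,-0.03],0,60],[[0.0,-0.004,-0.065],0,60],[[0.0,-0.004,-0.1],0,60],[[0.0,-0.004,-0.13],0,60],[[0.0,-0.004,-0.15],0,60]]}}

```text
time: 1.75
ee_pos: [461.3, -321.0, 190.8]
eef_rot: [-0.001, 0.939, 0.345, -0.001]
ft_force: [-0.1, -0.1, 0.2]
width: 56.0
```

{"fn": "servo_tool", "kwargs": {"commands": [[[0,0,-0.015],0,60],[[0,0,-0.0235],0,60],[[0,0,-0.0235],0,30],[[0,0,-0.0235],0,15],[[0,0,-0.0235],0,10]], "squeeze": 25}}

```text
time: 2.25
ee_pos: [461.4, -323.2, 170.5]
eef_rot: [0.001, 0.939, 0.343, 0.0]
ft_force: [1.1, 0.6, -0.2]
width: 36.1
```

{"fn": "servo_tool", "kwargs": {"commands": [[[0,0,0],0,10],[[0,0,0],0,10],[[0,0,0],0,10],[[0,0,0.002],0,10],[[0,0,0.004],0,10]], "squeeze": 40}}

```text
time: 2.75
ee_pos: [460.6, -323.1, 173.7]
eef_rot: [-0.0, 0.939, 0.343, -0.0]
ft_force: [-0.1, -0.3, -1.6]
width: 21.9
```

{"fn": "servo_tool", "kwargs": {"commands": [[[-0.0093,0.0037,0.001],0,10],[[-0.0232,0.0093,0.001],0,10],[[-0.0371,0.0148,0.001],0,10],[[-0.0511,0.0204,0.001],0,10],[[-0.065,0.026,0.001],0,10]]}}

```text
time: 3.25
ee_pos: [394.3, -296.6, 174.6]
eef_rot: [-0.0, 0.939, 0.343, -0.0]
ft_force: [-0.7, 0.2, -0.9]
width: 21.4
```

{"fn": "servo_tool", "kwargs": {"commands": [[[-0.005,0.002,0.0],0,10],[[-0.005,0.002,0.02],0,10],[[-0.005,0.002,0.06],0,10],[[-0.005,0.002,0.1],0,10],[[0.01,0.002,0.14],0,10]]}}

```text
time: 3.75
ee_pos: [403.8, -295.2, 316.2]
eef_rot: [-0.0, 0.94, 0.342, -0.001]
ft_force: [1.7, 0.5, -1.4]
width: 21.9
```

```bash
python3 - <<'E'
from h import *
st=bot.state(); print({k:np.round(st[k],3) for k in('time','ee_pos','eef_rot','qpos','ft_force','width')})
E
```

```text
{'time': np.float64(3.75), 'ee_pos': array([ 403.819, -295.234,  316.179]), 'eef_rot': array([-0.   ,  0.94 ,  0.342, -0.001]), 'qpos': array([ 0.282,  0.247,  0.296,  2.029, -0.092,  0.88 , -0.244]), 'ft_force': array([ 1.726,  0.468, -1.425]), 'width': np.float64(21.908)}
```

{"fn": "servo_tool", "kwargs": {"commands": [[[0.02,0.025,0.01],0,10],[[0.055,0.06,0.02],0,10],[[0.09,0.1,0.03],0,10],[[0.125,0.14,0.03],0,10],[[0.155,0.18,0.03],0,10]]}}

```text
time: 4.25
ee_pos: [557.3, -119.8, 345.1]
eef_rot: [0.0, 0.939, 0.343, 0.001]
ft_force: [0.5, -0.7, -1.5]
width: 22.0
```

{"fn": "servo_tool", "kwargs": {"commands": [[[0.01,0.04,0],-0.05,10],[[0.01,0.085,0],-0.1,10],[[0.0,0.13,0],-0.15,10],[[-0.01,0.175,0],-0.2,10],[[-0.03,0.215,0],-0.25,10]]}}

```text
time: 4.75
ee_pos: [526.1, 96.2, 344.4]
eef_rot: [-0.0, 0.975, 0.223, 0.0]
ft_force: [0.6, 1.2, -1.3]
width: 21.7
```

{"fn": "servo_tool", "kwargs": {"commands": [[[-0.025,0.04,0],-0.05,10],[[-0.05,0.08,0],-0.1,10],[[-0.075,0.12,0],-0.14,10],[[-0.095,0.16,0],-0.14,10],[[-0.108,0.19,0],-0.14,10]]}}

```text
time: 5.25
ee_pos: [416.1, 286.2, 344.7]
eef_rot: [-0.0, 0.988, 0.156, -0.0]
ft_force: [0.5, 0.4, -1.0]
width: 21.8
```

{"fn": "servo_tool", "kwargs": {"commands": [[[0,0,0],0,10],[[0,0,0],0,10],[[0,0,0],0,10]]}}

```text
time: 5.55
ee_pos: [418.6, 282.6, 344.5]
eef_rot: [0.0, 0.988, 0.154, -0.0]
ft_force: [-0.1, -0.4, -0.9]
width: 21.5
```

```bash
python3 - <<'E'
from h import *
st=bot.state(); print({k:np.round(st[k],3) for k in('time','ee_pos','eef_rot','qpos','ft_force','width')})
c=snap('wrist','w2'); print(c['extrinsics'].round(3).tolist()); print(w2px(c,[498,313,160]))
E
```

```text
{'time': np.float64(5.55), 'ee_pos': array([418.591, 282.609, 344.544]), 'eef_rot': array([ 0.   ,  0.988,  0.154, -0.   ]), 'qpos': array([-0.799,  0.219,  0.114,  1.973, -0.03 ,  0.951, -1.932]), 'ft_force': array([-0.099, -0.372, -0.895]), 'width': np.float64(21.476)}
[[0.303, -0.924, -0.231, 482.891], [-0.953, -0.294, -0.074, 303.253], [0.0, 0.243, -0.97, 484.789], [0.0, 0.0, 0.0, 1.0]]
[249.82979562 101.05156682]
```

View pics/w2.png

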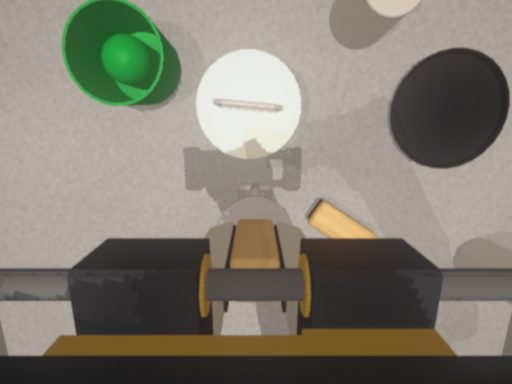

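Wrist view: lid disc spans columns 196–301 and rows 50–158, with the loop bar from (215,101) to (282,107), slightly tilted. The dish is at (448,108), the green pot at upper left and the shoe brush at (345,220). Zooming in on the loop.

```bash
python3 - <<'E'
from h import *
a=cv2.imread('pics/w2.png'); cv2.imwrite('pics/v3.png',cv2.resize(a[45:165,190:310],None,fx=5,fy=5,interpolation=cv2.INTER_CUBIC))
c=load('w2'); g=cv2.cvtColor(a,cv2.COLOR_BGR2GRAY)
m=(g<45).astype(np.uint8); m[200:]=0; m[:,:360]=0
k=max(cv2.findContours(m,0,1)[0],key=cv2.contourArea); 
pts=np.array([px2w(c,u,v,14)[:2] for u,v in k[:,0]],np.float32); print('dish',cv2.minEnclosingCircle(pts),cv2.fitEllipse(pts))
E
```

```text
dish ((593.9541015625, 2.1987714767456055), 34.36841583251953) ((596.9105834960938, 5.555580139160156), (38.94535446166992, 63.544395446777344), 32.592742919921875)
```

View pics/v3.png

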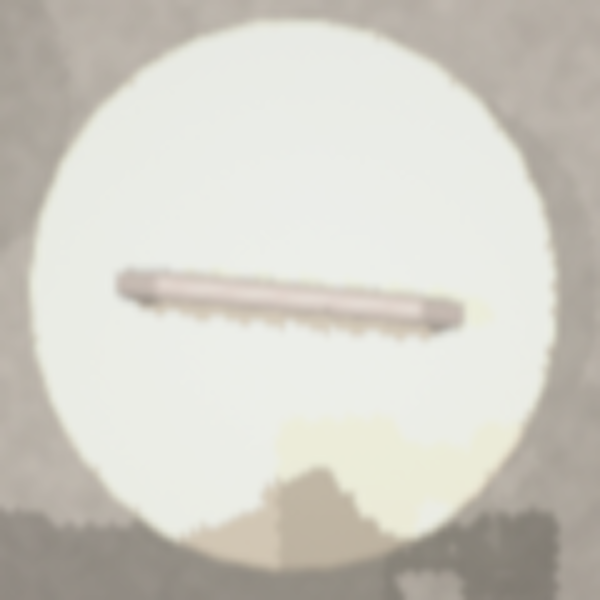

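```bash
python3 - <<'E'
from h import *
c=load('w2'); P=lambda x,y:(190+x/5,45+y/5)
print('bar c',px2w(c,*P(289,296),160))
for a,b in [((158,285),(418,305)),((118,282),(463,314))]:
    p,q=px2w(c,*P(*a),160),px2w(c,*P(*b),160); d=p-q; print(p.round(1),q.round(1),np.linalg.norm(d),'lid y deg',np.degrees(np.arctan2(d[1],d[0])))
cs=[px2w(c,*P(*a),116)[:2] for a in [(30,290),(557,290),(293,18),(293,572)]]; print('lid',np.round(cs,1),np.mean(cs,0))
cs=[px2w(c,*a,14)[:2] for a in [(389,110),(508,108),(450,48),(440,168)]]; print('dish',np.round(cs,1),np.mean(cs,0), cv2.minEnclosingCircle(np.array(cs,np.float32)))
st=bot.state();R=2*np.arctan2(st['eef_rot'][2],st['eef_rot'][1]); print('tool x yaw',np.degrees(R))
a=load('side0'); cs=[px2w(a,*p,14)[:2] for p in [(254.2,215),(302.6,216),(278.4,196.6),(278.4,234)]];print('dish side',np.mean(cs,0))
E
```

```text
bar c [494.4289278  314.05415877 160.        ]
[488.4 340.2 160. ] [500.8 288.3 160. ] 53.31378452793982 lid y deg 103.44354356932621
[486.5 348.1 160. ] [501.9 279.  160. ] 70.859938915474 lid y deg 102.5762918226113
lid [[479.  373.2]
 [516.1 256.6]
 [553.  332.4]
 [435.  295.4]] [495.78557658 314.41700454]
dish [[555.5 116. ]
 [611.9 -51.5]
 [660.   67.8]
 [499.5   4.9]] [581.73449024  34.29882645] ((583.513671875, 32.1828498840332), 88.37431335449219)
tool x yaw 17.69097753054197
dish side [588.61741177  22.4699887 ]
```

{"fn": "servo_tool", "kwargs": {"commands": [[[0.02,0.007,0],-0.02,10],[[0.05,0.018,0],-0.05,10],[[0.08,0.029,0],-0.082,10],[[0.103,0.037,0],-0.082,10],[[0.111,0.0395,0],-0.082,10]]}}

```text
time: 6.1
ee_pos: [531.7, 322.4, 344.1]
eef_rot: [0.0, 0.994, 0.113, 0.0]
ft_force: [-0.4, -0.4, -1.9]
width: 22.1
```

{"fn": "servo_tool", "kwargs": {"commands": [[[0,0,-0.015],0,10],[[0,0,-0.03],0,10],[[0,0,-0.03],0,10],[[0,0,-0.03],0,10]]}}

```text
time: 6.5
ee_pos: [529.1, 322.5, 314.9]
eef_rot: [0.0, 0.994, 0.114, -0.0]
ft_force: [0.1, 0.6, -0.9]
width: 21.4
```

```bash
python3 - <<'E'
from h import *
st=bot.state(); print({k:np.round(st[k],3) for k in('time','ee_pos','qpos','ft_force','width')},np.degrees(2*np.arctan2(st['eef_rot'][2],st['eef_rot'][1])))
E
```

```text
{'time': np.float64(6.5), 'ee_pos': array([529.062, 322.493, 314.878]), 'qpos': array([-0.739,  0.402,  0.143,  1.777, -0.068,  0.967, -1.912]), 'ft_force': array([ 0.147,  0.644, -0.864]), 'width': np.float64(21.413)} 13.057553652824913
```

{"fn": "servo_tool", "kwargs": {"commands": [[[0,0,-0.015],0,10],[[0,0,-0.032],0,10],[[0,0,-0.046],0,10],[[0,0,-0.054],0,10],[[0,0,-0.054],0,10]]}}

```text
time: 7.0
ee_pos: [528.8, 323.1, 259.9]
eef_rot: [0.0, 0.993, 0.114, -0.001]
ft_force: [-0.2, 0.2, -0.3]
width: 22.0
```

```bash
python3 - <<'E'
from h import *
st=bot.state(); print({k:np.round(st[k],3) for k in('time','ee_pos','ft_force','width')})
s=snap('side','s2'); c=snap('scene','c2')
def cr(n,cam,p,r=(50,38)):
    u,v=w2px(cam,p).astype(int); i=cv2.imread(f'pics/{n}.png'); u0=max(0,u-r[0]);v0=max(0,v-r[1]); print(n,u0,v0)
    return cv2.resize(i[v0:v0+2*r[1],u0:u0+2*r[0]],(400,304),interpolation=cv2.INTER_CUBIC)
cv2.imwrite('pics/v4.png',np.hstack([cr('s2',s,[505,316,160]),cr('c2',c,[505,316,160])]))
p=st['ee_pos'];d=np.array([-.974,-.225,0])
for n,q in [('tip',p+[0,0,-115]+13*d),('low',p+[0,0,-128]),('bar',np.array([494.7,314,160]))]: print(n,w2px(s,q),w2px(c,q))
E
```

```text
{'time': np.float64(7.0), 'ee_pos': array([528.786, 323.054, 259.902]), 'ft_force': array([-0.156,  0.151, -0.261]), 'width': np.float64(21.993)}
s2 238 93
c2 258 98
tip [291.30078224 135.18003526] [311.10046378 140.16832358]
low [294.36089324 138.34650386] [313.86867356 143.9547698 ]
bar [285.82612699 131.40292704] [306.05590971 135.28207605]
```

View pics/v4.png

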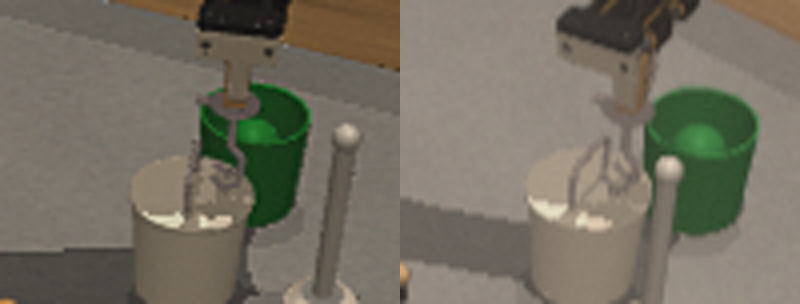

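Left (side) and right (scene) crops both show the hook standing free just beside the loop, tips toward the bar and below it, with a gap to the lid. Inserting.

{"fn": "servo_tool", "kwargs": {"commands": [[[-0.006,-0.0015,0],0,10],[[-0.014,-0.0035,0],0,10],[[-0.022,-0.0057,0],0,10],[[-0.029,-0.0077,0],0,10],[[-0.034,-0.009,0],0,10]]}}

```text
time: 7.6
ee_pos: [494.2, 314.1, 260.9]
eef_rot: [-0.0, 0.993, 0.114, -0.0]
ft_force: [1.2, 0.7, -1.8]
width: 21.8
```

{"fn": "servo_tool", "kwargs": {"commands": [[[0,0,0.002],0,10],[[0,0,0.005],0,10],[[0,0,0.008],0,10],[[0,0,0.011],0,10],[[0,0,0.014],0,10]]}}

```text
time: 8.1
ee_pos: [495.3, 314.3, 274.9]
eef_rot: [-0.0, 0.993, 0.114, 0.0]
ft_force: [0.4, -0.2, -1.0]
width: 22.1
```

```bash
python3 - <<'E'
from h import *
st=bot.state(); print({k:np.round(st[k],3) for k in('time','ee_pos','ft_force','torque','width')})
s=snap('side','s3'); c=snap('scene','c3')
def cr(n,cam,p,r=(40,30)):
    u,v=w2px(cam,p).astype(int); i=cv2.imread(f'pics/{n}.png'); u0=max(0,u-r[0]);v0=max(0,v-r[1])
    return cv2.resize(i[v0:v0+2*r[1],u0:u0+2*r[0]],(400,300),interpolation=cv2.INTER_CUBIC)
cv2.imwrite('pics/v5.png',np.hstack([cr('s3',s,[495,314,160]),cr('c3',c,[495,314,160])]))
E
```

```text
{'time': np.float64(8.1), 'ee_pos': array([495.319, 314.341, 274.863]), 'ft_force': array([ 0.442, -0.199, -1.02 ]), 'torque': array([0.071, 0.086, 0.049]), 'width': np.float64(22.05)}
```

View pics/v5.png

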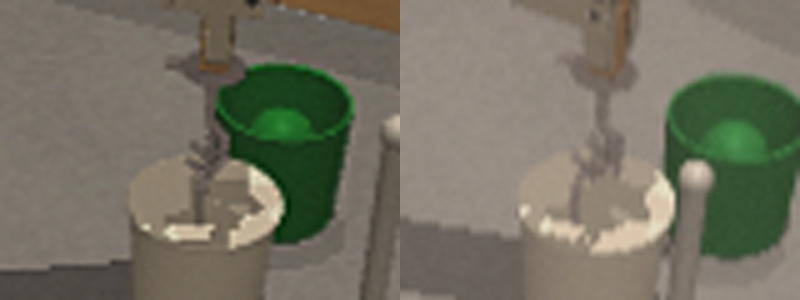

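Bar is over the hook and about 4 mm from seating. Continuing up slowly.

{"fn": "servo_tool", "kwargs": {"commands": [[[0,0,0.001],0,10],[[0,0,0.002],0,10],[[0,0,0.003],0,10],[[0,0,0.004],0,10],[[0,0,0.005],0,10]]}}

```text
time: 8.7
ee_pos: [495.1, 314.3, 279.6]
eef_rot: [0.0, 0.993, 0.114, -0.0]
ft_force: [0.3, -0.4, -1.8]
width: 22.2
```

{"fn": "servo_tool", "kwargs": {"commands": [[[0,0,0.001],0,10],[[0,0,0.002],0,10],[[0,0,0.003],0,10],[[0,0,0.004],0,10],[[0,0,0.005],0,10]]}}

```text
time: 9.2
ee_pos: [495.1, 314.3, 284.6]
eef_rot: [0.0, 0.993, 0.114, -0.0]
ft_force: [-0.3, 0.3, -2.6]
width: 21.6
```

{"fn": "servo_tool", "kwargs": {"commands": [[[0,0,0.002],0,10],[[0,0,0.004],0,10],[[0,0,0.006],0,10],[[0,0,0.008],0,10],[[0,0,0.01],0,10]]}}

```text
time: 9.7
ee_pos: [495.1, 314.3, 294.8]
eef_rot: [-0.0, 0.993, 0.114, 0.0]
ft_force: [-0.8, 0.2, -2.6]
width: 21.6
```

{"fn": "servo_tool", "kwargs": {"commands": [[[0,0,0.003],0,10],[[0,0,0.006],0,10],[[0,0,0.009],0,10],[[0,0,0.012],0,10],[[0,0,0.015],0,10]]}}

```text
time: 10.2
ee_pos: [495.1, 314.3, 309.9]
eef_rot: [-0.0, 0.993, 0.114, 0.0]
ft_force: [-0.2, -0.6, -3.8]
width: 21.8
```

```bash
python3 - <<'E'
from h import *
st=bot.state(); print({k:np.round(st[k],3) for k in('time','ee_pos','ft_force','torque','width')})
s=snap('side','s4'); c=snap('scene','c4')
def cr(n,cam,p,r=(40,30)):
    u,v=w2px(cam,p).astype(int); i=cv2.imread(f'pics/{n}.png'); u0=max(0,u-r[0]);v0=max(0,v-r[1])
    return cv2.resize(i[v0:v0+2*r[1],u0:u0+2*r[0]],(400,300),interpolation=cv2.INTER_CUBIC)
cv2.imwrite('pics/v6.png',np.hstack([cr('s4',s,[495,314,160]),cr('c4',c,[495,314,160])]))
E
```

```text
{'time': np.float64(10.2), 'ee_pos': array([495.114, 314.302, 309.883]), 'ft_force': array([-0.188, -0.589, -3.824]), 'torque': array([0.064, 0.072, 0.009]), 'width': np.float64(21.827)}
```

View pics/v6.png

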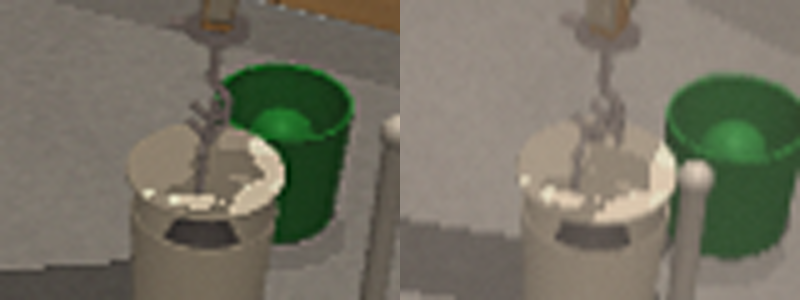

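Lid hangs level and clear of the caddy in both views. Fitting the dish numerically before carrying.

```bash
python3 - <<'E'
from h import *
for n in('scene0','side0','s4','c4','w2'):
    c=load(n); g=cv2.cvtColor(c['img'],cv2.COLOR_RGB2GRAY)
    q=w2px(c,[588,25,5]).astype(int)
    for th in (32,42,52):
        m=(g<th).astype(np.uint8); nl,lab,stt,_=cv2.connectedComponentsWithStats(m); l=lab[q[1],q[0]]
        if l==0: continue
        k=max(cv2.findContours((lab==l).astype(np.uint8),0,1)[0],key=cv2.contourArea)[:,0]
        w=np.array([px2w(c,u,v,12)[:2] for u,v in k],np.float32); e=cv2.fitEllipse(w); print(n,th,np.round(e[0],1),np.round(e[1],1))
E
```

```text
scene0 52 [583.8  24.7] [167.5 169.8]
side0 32 [584.4  27.2] [168.6 176.4]
side0 42 [584.4  27.1] [169.9 177.3]
side0 52 [584.7  27.1] [171.5 178.9]
s4 32 [584.1  27.2] [168.5 177.3]
s4 42 [584.3  27.2] [169.3 178.2]
s4 52 [584.3  27.3] [171.2 179.7]
c4 52 [583.7  25. ] [167.3 169.1]
w2 52 [596.9   7.9] [117.2 145.4]
```

Dish centre is (584,27) from four images in agreement, with diameter about 175 as expected. Raising, then carrying smoothly at 0.12 m/s or less.

{"fn": "servo_tool", "kwargs": {"commands": [[[0,0,0.004],0,10],[[0,0,0.009],0,10],[[0,0,0.014],0,10],[[0,0,0.018],0,10],[[0,0,0.02],0,10]]}}

```text
time: 10.8
ee_pos: [495.3, 314.4, 330.3]
eef_rot: [-0.0, 0.993, 0.114, 0.0]
ft_force: [-0.0, 0.3, -3.6]
width: 22.2
```

{"fn": "servo_tool", "kwargs": {"commands": [[[0.0003,-0.001,0],0,10],[[0.0012,-0.0038,0],0,10],[[0.0027,-0.0086,0],0,10],[[0.0047,-0.0153,0],0,10],[[0.0074,-0.0239,0],0,10]]}}

```text
time: 11.3
ee_pos: [502.6, 289.7, 329.4]
eef_rot: [0.0, 0.993, 0.114, -0.0]
ft_force: [0.4, -0.7, -3.3]
width: 21.9
```

{"fn": "servo_tool", "kwargs": {"commands": [[[0.003,-0.0095,0],0,10],[[0.0062,-0.0201,0],0,10],[[0.0098,-0.0315,0],0,10],[[0.0133,-0.043,0],0,10],[[0.0169,-0.0544,0],0,10]]}}

```text
time: 11.8
ee_pos: [519.8, 234.7, 329.6]
eef_rot: [0.0, 0.993, 0.114, 0.0]
ft_force: [-1.0, 0.8, -2.7]
width: 21.8
```

{"fn": "servo_tool", "kwargs": {"commands": [[[0.0036,-0.0115,0],0,10],[[0.0071,-0.0229,0],0,10],[[0.0107,-0.0344,0],0,10],[[0.0142,-0.0458,0],0,10],[[0.0178,-0.0573,0],0,10]]}}

```text
time: 12.3
ee_pos: [537.5, 177.8, 329.6]
eef_rot: [-0.0, 0.993, 0.114, -0.0]
ft_force: [0.4, 0.4, -3.1]
width: 21.5
```

{"fn": "servo_tool", "kwargs": {"commands": [[[0.0036,-0.0115,0],0,10],[[0.0071,-0.0229,0],0,10],[[0.0107,-0.0344,0],0,10],[[0.0142,-0.0458,0],0,10],[[0.0178,-0.0573,0],0,10]]}}

```text
time: 12.8
ee_pos: [555.3, 120.4, 329.6]
eef_rot: [-0.0, 0.993, 0.114, -0.0]
ft_force: [-0.2, -0.7, -1.6]
width: 21.8
```

{"fn": "servo_tool", "kwargs": {"commands": [[[0.0036,-0.0115,0],0,10],[[0.0071,-0.0229,0],0,10],[[0.0107,-0.0344,0],0,10],[[0.0139,-0.0449,0],0,10],[[0.0169,-0.0544,0],0,10]]}}

```text
time: 13.3
ee_pos: [572.2, 66.0, 329.6]
eef_rot: [0.0, 0.993, 0.114, -0.0]
ft_force: [0.2, 0.3, -3.4]
width: 21.8
```

{"fn": "servo_tool", "kwargs": {"commands": [[[0.0027,-0.0086,0],0,10],[[0.005,-0.0162,0],0,10],[[0.0071,-0.0229,0],0,10],[[0.0089,-0.0287,0],0,10],[[0.0104,-0.0334,0],0,10]]}}

```text
time: 13.8
ee_pos: [582.4, 33.2, 329.6]
eef_rot: [-0.0, 0.993, 0.114, -0.0]
ft_force: [-0.4, -1.2, -2.2]
width: 22.0
```

{"fn": "servo_tool", "kwargs": {"commands": [[[0.0009,-0.003,0],0,10],[[0.0015,-0.005,0],0,10],[[0.0019,-0.0062,0],0,10],[[0.0019,-0.0062,0],0,10],[[0.0019,-0.0062,0],0,10]]}}

```text
time: 14.3
ee_pos: [584.1, 27.6, 329.6]
eef_rot: [-0.0, 0.993, 0.114, -0.0]
ft_force: [0.3, 0.0, -2.9]
width: 22.1
```

```bash
python3 - <<'E'
from h import *
st=bot.state(); print({k:np.round(st[k],3) for k in('time','ee_pos','qpos','ft_force','torque','width')},np.degrees(2*np.arctan2(st['eef_rot'][2],st['eef_rot'][1])))
s=snap('side','s5'); c=snap('scene','c5')
E
```

```text
{'time': np.float64(14.3), 'ee_pos': array([584.144,  27.628, 329.589]), 'qpos': array([-0.309,  0.345,  0.225,  1.838, -0.092,  0.969, -1.386]), 'ft_force': array([ 2.69e-01,  2.00e-03, -2.90e+00]), 'torque': array([0.053, 0.085, 0.   ]), 'width': np.float64(22.082)} 13.129924970976594
```

{"fn": "servo_tool", "kwargs": {"commands": [[[0,0,-0.004],0,10],[[0,0,-0.012],0,10],[[0,0,-0.022],0,10],[[0,0,-0.034],0,10],[[0,0,-0.046],0,10]]}}

```text
time: 14.9
ee_pos: [584.0, 27.4, 282.2]
eef_rot: [0.0, 0.993, 0.114, -0.0]
ft_force: [0.2, 0.0, -2.8]
width: 21.9
```

{"fn": "servo_tool", "kwargs": {"commands": [[[0,0,-0.012],0,10],[[0,0,-0.024],0,10],[[0,0,-0.036],0,10],[[0,0,-0.048],0,10],[[0,0,-0.058],0,10]]}}

```text
time: 15.4
ee_pos: [584.1, 27.4, 224.5]
eef_rot: [0.0, 0.993, 0.114, -0.0]
ft_force: [-0.1, -0.4, -3.3]
width: 21.9
```

{"fn": "servo_tool", "kwargs": {"commands": [[[0,0,-0.009],0,10],[[0,0,-0.017],0,10],[[0,0,-0.023],0,10],[[0,0,-0.027],0,10],[[0,0,-0.03],0,10]]}}

```text
time: 15.9
ee_pos: [584.3, 27.4, 195.4]
eef_rot: [0.0, 0.993, 0.114, 0.0]
ft_force: [-0.3, -0.1, -3.2]
width: 21.6
```

```bash
python3 - <<'E'
from h import *
st=bot.state(); print({k:np.round(st[k],3) for k in('time','ee_pos','ft_force','width')})
s=snap('side','s6'); c=snap('scene','c6')
def cr(n,cam,p,r=(50,38)):
    u,v=w2px(cam,p).astype(int); i=cv2.imread(f'pics/{n}.png'); u0=max(0,u-r[0]);v0=max(0,v-r[1])
    return cv2.resize(i[v0:v0+2*r[1],u0:u0+2*r[0]],(400,304),interpolation=cv2.INTER_CUBIC)
cv2.imwrite('pics/v7.png',np.hstack([cr('s6',s,[584,27,40]),cr('c6',c,[584,27,40])]))
# lid flange fit: bright blob near expected location
for n,cam in(('s6',s),('c6',c)):
    g=cv2.cvtColor(cam['img'],cv2.COLOR_RGB2GRAY); q=w2px(cam,[584,27,30]).astype(int); print(n,q,g[q[1]-15:q[1]+20:5,q[0]-30:q[0]+31:10].tolist())
E
```

```text
{'time': np.float64(15.9), 'ee_pos': array([584.292,  27.394, 195.406]), 'ft_force': array([-0.271, -0.07 , -3.238]), 'width': np.float64(21.575)}
s6 [277 210] [[77, 120, 117, 131, 122, 119, 103], [74, 75, 40, 114, 38, 117, 122], [76, 16, 133, 80, 133, 17, 117], [74, 23, 133, 89, 124, 24, 117], [117, 28, 126, 89, 204, 25, 123], [122, 22, 118, 189, 184, 25, 119], [124, 110, 24, 19, 21, 18, 117]]
c6 [269 210] [[100, 99, 101, 104, 143, 142, 142], [142, 101, 125, 112, 58, 142, 144], [146, 47, 154, 107, 155, 57, 141], [146, 52, 155, 133, 176, 51, 142], [140, 47, 178, 133, 203, 50, 139], [145, 50, 167, 135, 211, 50, 142], [137, 56, 48, 79, 44, 67, 143]]
```

View pics/v7.png

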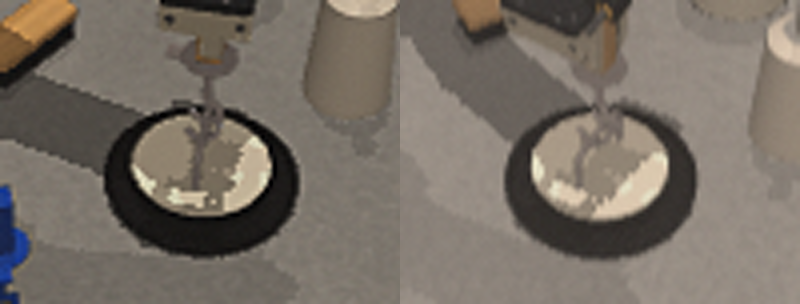

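Both crops show the lid level, hanging about 15 mm above the dish floor and centred within the rim. Setting it down slowly.

{"fn": "servo_tool", "kwargs": {"commands": [[[0,0,-0.003],0,10],[[0,0,-0.006],0,10],[[0,0,-0.008],0,10],[[0,0,-0.01],0,10],[[0,0,-0.0115],0,10]]}}

```text
time: 16.5
ee_pos: [584.2, 27.4, 183.9]
eef_rot: [0.0, 0.993, 0.114, -0.0]
ft_force: [0.3, 0.8, -2.6]
width: 22.0
```

{"fn": "servo_tool", "kwargs": {"commands": [[[0,0,-0.001],0,10],[[0,0,-0.002],0,10],[[0,0,-0.003],0,10],[[0,0,-0.004],0,10],[[0,0,-0.005],0,10]]}}

```text
time: 17.0
ee_pos: [584.4, 27.4, 179.2]
eef_rot: [0.0, 0.993, 0.114, 0.0]
ft_force: [0.8, -0.2, -2.2]
width: 21.9
```

{"fn": "servo_tool", "kwargs": {"commands": [[[0,0,-0.001],0,10],[[0,0,-0.003],0,10],[[0,0,-0.005],0,10],[[0,0,-0.007],0,10],[[0,0,-0.009],0,10]]}}

```text
time: 17.5
ee_pos: [584.2, 27.4, 169.9]
eef_rot: [0.0, 0.993, 0.114, -0.0]
ft_force: [0.0, -0.5, -1.7]
width: 22.0
```

{"fn": "servo_tool", "kwargs": {"commands": [[[0,0,-0.003],0,10],[[0,0,-0.006],0,10],[[0,0,-0.0085],0,10],[[0,0,-0.0085],0,10]]}}

```text
time: 17.9
ee_pos: [584.0, 27.4, 161.2]
eef_rot: [0.0, 0.993, 0.114, -0.0]
ft_force: [0.6, -0.1, -1.5]
width: 21.8
```

{"fn": "servo_tool", "kwargs": {"commands": [[[0.003,0.0007,0],0,10],[[0.007,0.0016,0],0,10],[[0.012,0.0028,0],0,10],[[0.017,0.0039,0],0,10],[[0.022,0.005,0],0,10]]}}

```text
time: 18.4
ee_pos: [606.8, 32.6, 161.6]
eef_rot: [0.0, 0.993, 0.114, 0.0]
ft_force: [0.3, 0.0, -1.8]
width: 21.6
```

{"fn": "servo_tool", "kwargs": {"commands": [[[0.006,0.0014,0],0,10],[[0.012,0.0028,0],0,10],[[0.017,0.0039,0],0,10],[[0.02,0.0046,0],0,10],[[0.02,0.0046,0],0,10]]}}

```text
time: 18.9
ee_pos: [626.6, 37.2, 161.5]
eef_rot: [0.0, 0.993, 0.114, 0.0]
ft_force: [-0.9, -0.3, -0.8]
width: 21.9
```

{"fn": "servo_tool", "kwargs": {"commands": [[[0,0,0.005],0,10],[[0,0,0.015],0,10],[[0,0,0.035],0,10],[[0,0,0.065],0,10],[[0,0,0.1],0,10]]}}

```text
time: 19.4
ee_pos: [625.5, 36.8, 262.8]
eef_rot: [0.0, 0.993, 0.114, -0.001]
ft_force: [0.2, -0.2, -1.6]
width: 22.0
```

{"fn": "servo_tool", "kwargs": {"commands": [[[0,0,0.035],0,10],[[0,0,0.06],0,10],[[0,0,0.085],0,10],[[0,0,0.085],0,10]]}}

```text
time: 19.8
ee_pos: [627.4, 36.7, 351.1]
eef_rot: [-0.0, 0.993, 0.114, 0.003]
ft_force: [-0.3, -0.7, -1.7]
width: 21.9
```

```bash
python3 - <<'E'
from h import *
st=bot.state(); print({k:np.round(st[k],3) for k in('time','ee_pos','qpos','ft_force','width')},np.degrees(2*np.arctan2(st['eef_rot'][2],st['eef_rot'][1])))
for n in('side','scene'):
    c=snap(n,n+'7'); g=cv2.cvtColor(c['img'],cv2.COLOR_RGB2GRAY); m=(g>105).astype(np.uint8)
    q=w2px(c,[584,27,14]); mk=np.zeros_like(m); rim=np.array([w2px(c,[584+84*np.cos(t),27+84*np.sin(t),14]) for t in np.linspace(0,6.28,60)],np.int32); cv2.fillPoly(mk,[rim],1)
    m=m*mk; m=cv2.morphologyEx(m,cv2.MORPH_OPEN,np.ones((3,3),np.uint8)); pts=cv2.convexHull(np.argwhere(m)[:,::-1].astype(np.int32).copy())[:,0]
    w=np.array([px2w(c,u,v,17)[:2] for u,v in pts],np.float32); print(n,cv2.minEnclosingCircle(w),cv2.fitEllipse(w))
E
```

```text
{'time': np.float64(19.8), 'ee_pos': array([627.354,  36.713, 351.135]), 'qpos': array([-0.309,  0.384,  0.23 ,  1.72 , -0.099,  1.043, -1.388]), 'ft_force': array([-0.26 , -0.675, -1.695]), 'width': np.float64(21.882)} 13.085671549364095
side ((584.6644287109375, 26.21302032470703), 61.74502182006836) ((583.872314453125, 26.321372985839844), (120.31697082519531, 122.8763656616211), 19.62133026123047)
scene ((582.2615966796875, 22.558486938476562), 63.108497619628906) ((582.7315063476562, 23.204395294189453), (122.59671783447266, 125.49190521240234), 46.275550842285156)
```

Lid is flat and centred: the flange fit at z=17 gives (583,25) and Ø≈124. Returning the lifter to the front of the slot.

{"fn": "servo_tool", "kwargs": {"commands": [[[-0.01,-0.025,0],0.05,10],[[-0.025,-0.06,0],0.12,10],[[-0.04,-0.1,0],0.2,10],[[-0.055,-0.135,0],0.28,10],[[-0.067,-0.167,0],0.36,10]]}}

```text
time: 20.4
ee_pos: [557.3, -131.7, 345.3]
eef_rot: [-0.0, 0.957, 0.291, -0.001]
ft_force: [0.6, -0.1, -1.1]
width: 21.7
```

{"fn": "servo_tool", "kwargs": {"commands": [[[-0.03,-0.035,0],0.06,10],[[-0.063,-0.07,0],0.11,10],[[-0.097,-0.105,0],0.11,10],[[-0.13,-0.138,0],0.11,10],[[-0.152,-0.16,0],0.11,10]]}}

```text
time: 20.9
ee_pos: [403.7, -291.8, 345.6]
eef_rot: [-0.001, 0.94, 0.341, -0.001]
ft_force: [0.8, 0.0, -1.5]
width: 21.6
```

{"fn": "servo_tool", "kwargs": {"commands": [[[-0.01,-0.004,0],0,10],[[-0.014,-0.006,0],0,10],[[-0.014,-0.006,0],0,10],[[-0.014,-0.006,0],0,10]]}}

```text
time: 21.3
ee_pos: [394.3, -294.9, 346.3]
eef_rot: [-0.0, 0.939, 0.343, -0.0]
ft_force: [-0.9, 0.7, -1.4]
width: 21.7
```

```bash
python3 - <<'E'
from h import *
st=bot.state(); print({k:np.round(st[k],3) for k in('time','ee_pos','qpos','ft_force','width')},np.degrees(2*np.arctan2(st['eef_rot'][2],st['eef_rot'][1])))
E
```

```text
{'time': np.float64(21.3), 'ee_pos': array([ 394.303, -294.875,  346.298]), 'qpos': array([ 0.321,  0.201,  0.25 ,  2.001, -0.061,  0.948, -0.267]), 'ft_force': array([-0.907,  0.697, -1.371]), 'width': np.float64(21.693)} 40.16408342628305
```

{"fn": "servo_tool", "kwargs": {"commands": [[[-0.001,-0.0015,-0.02],0,10],[[-0.001,-0.0015,-0.06],0,10],[[-0.001,-0.0015,-0.1],0,10],[[-0.001,-0.0015,-0.135],0,10],[[-0.001,-0.0015,-0.155],0,10]]}}

```text
time: 21.8
ee_pos: [392.7, -295.8, 189.0]
eef_rot: [-0.001, 0.939, 0.344, -0.001]
ft_force: [0.5, -0.2, -0.7]
width: 21.8
```

{"fn": "servo_tool", "kwargs": {"commands": [[[0,0,-0.01],0,10],[[0,0,-0.015],0,10],[[0,0,-0.017],0,10],[[0,0,-0.017],0,10],[[0,0,-0.017],0,10]]}}

```text
time: 22.3
ee_pos: [392.6, -297.7, 175.5]
eef_rot: [0.001, 0.94, 0.342, 0.001]
ft_force: [0.5, -0.0, -0.4]
width: 22.0
```

```bash
python3 - <<'E'
from h import *
st=bot.state(); print({k:np.round(st[k],3) for k in('time','ee_pos','qpos','ft_force','width')},np.degrees(2*np.arctan2(st['eef_rot'][2],st['eef_rot'][1])), 0.371*st['ee_pos'][0]+.928*st['ee_pos'][1],'ref',0.371*460.6-.928*323.2)
E
```

```text
{'time': np.float64(22.3), 'ee_pos': array([ 392.638, -297.716,  175.462]), 'qpos': array([ 0.395,  0.432,  0.19 ,  2.199, -0.16 ,  0.521, -0.165]), 'ft_force': array([ 0.467, -0.017, -0.393]), 'width': np.float64(22.01)} 40.0407736707901 -130.6118406106875 ref -129.047
```

{"fn": "servo_tool", "kwargs": {"commands": [[[0.008,-0.003,0],0,10],[[0.018,-0.007,0],0,10],[[0.027,-0.0105,0],0,10],[[0.035,-0.0136,0],0,10],[[0.042,-0.0163,0],0,10]]}}

```text
time: 22.8
ee_pos: [435.2, -314.1, 174.5]
eef_rot: [0.0, 0.94, 0.342, 0.0]
ft_force: [-0.0, -0.7, -0.4]
width: 22.0
```

{"fn": "servo_tool", "kwargs": {"commands": [[[0.006,-0.0023,0],0,10],[[0.012,-0.0047,0],0,10],[[0.018,-0.007,0],0,10],[[0.024,-0.0093,0],0,10],[[0.0285,-0.0111,0],0,10]]}}

```text
time: 23.3
ee_pos: [463.3, -325.1, 174.6]
eef_rot: [0.0, 0.94, 0.342, 0.0]
ft_force: [-0.9, 0.5, -1.8]
width: 22.1
```

{"fn": "servo_tool", "kwargs": {"commands": [[[0,0,0],0,10],[[0,0,-0.001],0,10],[[0,0,-0.002],0,10],[[0,0,-0.003],0,10],[[0,0,-0.004],0,10]]}}

```text
time: 23.8
ee_pos: [462.5, -324.9, 170.5]
eef_rot: [-0.0, 0.94, 0.342, -0.0]
ft_force: [0.3, 0.3, -1.7]
width: 21.6
```

```bash
python3 - <<'E'
from h import *
st=bot.state(); print({k:np.round(st[k],3) for k in('time','ee_pos','ft_force','torque','width')})
s=snap('side','s8'); c=snap('scene','c8')
def cr(n,cam,p,r=(50,38)):
    u,v=w2px(cam,p).astype(int); i=cv2.imread(f'pics/{n}.png'); u0=max(0,u-r[0]);v0=max(0,v-r[1])
    return cv2.resize(i[v0:v0+2*r[1],u0:u0+2*r[0]],(400,304),interpolation=cv2.INTER_CUBIC)
cv2.imwrite('pics/v8.png',np.vstack([np.hstack([cr('s8',s,[463,-324,120]),cr('c8',c,[463,-324,120])]),np.hstack([cr('side7',s,[584,27,20]),cr('scene7',c,[584,27,20])])]))
E
```

```text
{'time': np.float64(23.8), 'ee_pos': array([ 462.544, -324.864,  170.545]), 'ft_force': array([ 0.339,  0.267, -1.719]), 'torque': array([-0.001,  0.032, -0.009]), 'width': np.float64(21.59)}
```

View pics/v8.png

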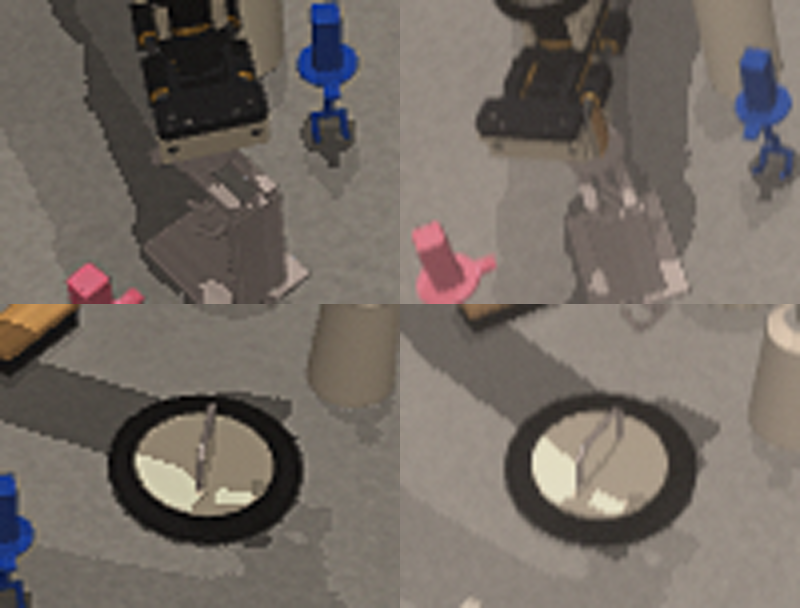

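Lifter is on the tines (top crops), and the lid lies flat, centred and upright in the dish (bottom crops). Easing down the last bit, opening to about 56 mm, waiting, then rising straight up.

{"fn": "servo_tool", "kwargs": {"commands": [[[0,0,-0.0005],0,10],[[0,0,-0.001],0,10],[[0,0,-0.001],0,10]]}}

```text
time: 24.2
ee_pos: [462.6, -324.9, 170.3]
eef_rot: [0.0, 0.94, 0.342, 0.0]
ft_force: [-1.3, 1.8, 6.9]
width: 22.1
```

{"fn": "servo_tool", "kwargs": {"commands": [[[0,0,0],0,30],[[0,0,0],0,40],[[0,0,0],0,55],[[0,0,0],0,60],[[0,0,0],0,60]]}}

```text
time: 24.7
ee_pos: [462.7, -324.9, 169.5]
eef_rot: [-0.0, 0.94, 0.342, -0.0]
ft_force: [-0.7, 0.1, -0.1]
width: 53.4
```

{"fn": "servo_tool", "kwargs": {"commands": [[[0,0,0.01],0,60],[[0,0,0.03],0,60],[[0,0,0.06],0,60],[[0,0,0.1],0,60],[[0,0,0.14],0,60]]}}

```text
time: 25.2
ee_pos: [462.2, -324.8, 311.6]
eef_rot: [-0.0, 0.94, 0.342, -0.0]
ft_force: [1.0, -1.1, 0.7]
width: 55.8
```

{"fn": "servo_tool", "kwargs": {"commands": [[[0,0,0.035],0,60],[[0.01,0.01,0.06],0,60],[[0.01,0.01,0.06],0,60],[[0.01,0.01,0.06],0,60]]}}

```text
time: 25.6
ee_pos: [472.6, -314.7, 370.2]
eef_rot: [0.0, 0.939, 0.343, 0.0]
ft_force: [-0.1, 0.3, -0.0]
width: 55.8
```

```bash
python3 - <<'E'
from h import *
st=bot.state(); print({k:np.round(st[k],3) for k in('time','ee_pos','ft_force','width')})
c=snap('wrist','w9'); s=snap('side','s9'); sc=snap('scene','c9')
for n,cam in(('w',c),('side',s),('scene',sc)):
    h=cv2.cvtColor(cam['img'],cv2.COLOR_RGB2HSV); q=w2px(cam,[462,-325,192]).astype(int)
    m=cv2.inRange(h,(8,110,60),(25,255,255)); z=np.zeros_like(m); cv2.circle(z,tuple(map(int,q)),22,255,-1); m&=z
    p=np.argwhere(m); b=p.mean(0)[::-1]; print(n,q,'wood px',len(p),b, px2w(cam,*b,175).round(1) )
for n in('side','scene'):   # unmoved things: change near caddy, bottle etc.
    a=load(n+'0')['img'].astype(int); b=load('s9' if n=='side' else 'c9')['img'].astype(int); cam=s if n=='side' else sc
    for k,p in dict(bottle=[381,-137,125],brushpot=[661,197,65],shoebrush=[425,130,20],caddybody=[495,314,50],blue=[491,-187,70],dishrim=[510,-10,10]).items():
        u,v=w2px(cam,p).astype(int); print(n,k,np.abs(a-b)[v-6:v+7,u-6:u+7].mean().round(1))
E
```

```text
{'time': np.float64(25.6), 'ee_pos': array([ 472.627, -314.678,  370.225]), 'ft_force': array([-0.077,  0.306, -0.043]), 'width': np.float64(55.816)}
w [255 197] wood px 450 [255.45111111 192.99333333] [ 462.6 -324.8  175. ]
side [194 239] wood px 134 [195.20895522 245.60447761] [ 467.7 -332.6  175. ]
scene [159 216] wood px 38 [159.52631579 221.97368421] [ 466.9 -331.8  175. ]
side bottle 14.9
side brushpot 3.1
side shoebrush 1.5
side caddybody 29.5
side blue 7.5
side dishrim 25.4
scene bottle 4.2
scene brushpot 68.5
scene shoebrush 2.2
scene caddybody 44.6
scene blue 5.2
scene dishrim 34.8
```

```bash
python3 - <<'E'
from h import *
for A,B in(('side0','s9'),('s2','s9'),('c2','c9')):
    a,b=load(A),load(B)
    for k,p in dict(bottle=[381,-137,100],brushpot=[661,197,60],shoebrush=[425,130,20],caddy=[495,314,40],dish=[584,27,10]).items():
        u,v=w2px(a,p).astype(int); r=(36,30) if k=='dish' else (24,26)
        e=lambda c:cv2.Canny(cv2.cvtColor(c['img'],cv2.COLOR_RGB2GRAY),60,140)
        f=lambda c:cv2.GaussianBlur(e(c),(5,5),0)
        t=f(a)[v-r[1]:v+r[1],u-r[0]:u+r[0]]; s=f(b)[v-r[1]-6:v+r[1]+6,u-r[0]-6:u+r[0]+6]
        m=cv2.minMaxLoc(cv2.matchTemplate(s,t,cv2.TM_CCOEFF_NORMED)); print(A,k,'shift px',m[3][0]-6,m[3][1]-6,round(m[1],2))
bot.finish_job()
E
```

```text
side0 bottle shift px 0 0 0.38
side0 brushpot shift px 0 0 0.53
side0 shoebrush shift px 0 0 0.8
side0 caddy shift px 0 1 0.45
side0 dish shift px 0 0 0.5
s2 bottle shift px 0 0 0.48
s2 brushpot shift px 0 0 0.83
s2 shoebrush shift px 0 0 0.68
s2 caddy shift px 0 1 0.56
s2 dish shift px 0 0 0.53
c2 bottle shift px 0 0 0.85
c2 brushpot shift px 0 0 0.68
c2 shoebrush shift px 0 0 0.72
c2 caddy shift px 0 0 0.49
c2 dish shift px 0 0 0.62
the job is handed in; nothing more can be done
```

The lid is in the drip dish, the lifter is back in the bracket's slot and released, and the job was handed in at about 26 s.

- **Lid:** I hooked it by the loop, and it hung level in the pictures taken after lift-off and above the dish. I did not photograph it during the carry, which ran at 0.12 m/s or less. After setting down, it measured about 124 mm across at the height expected when flat, about 2 mm off the dish centre, right side up.
- **Lifter:** it rests at about (462, -325), roughly 3 mm further in than where I took it. The wrist view from above, after letting go, shows the handle at that spot. The side and scene cameras put it about 9 mm off, because the gripper hid part of the handle and the assumed height was rough.
- **Other things:** image comparison showed no shift for the bottle, brush pot, shoe brush or dish. The caddy matched 1 pixel off in the side view and 0 in the scene view, a weak match since its lid was gone. I did not run this check on the rake or the look-alikes.
- **Forces:** the highest wrist force reported was about 7 N, when seating the lifter on the tines.

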